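# Set the slicer's bar to the gauge strip

## Robot

A 6-joint arm with a two-finger parallel gripper is mounted at the origin on a cart in front of the work surface, level with it; the furniture and walls round the work are solid. World frame = base frame: x ahead of the robot, y to its left, z up, the work surface at z = 0. Lengths are in m, angles in rad, forces in N, time in s.
With the tool pointing down it reaches from about 0.275 to 0.975 m from the base axis. Payload 8.4 kg.
Tool frame: the origin (TCP) lies midway between the tips of the shut fingers; the grasp point (between the pads) lies 19 mm behind it; z points along the fingers, y is the line along which they close (so a half turn about z gives the same grasp; the last joint's range is limited). The gripper opens to 92 mm and grips with 3 to 60 N. Pads are 20 mm wide; open, the fingers measure 128 mm over their backs; the gripper's body (75 mm by 189 mm) begins 69 mm behind the grasp point.
Start: joints at [1.247, 0.353, 1.633, -0, 1.155, -0.002], TCP at [0.198, 0.593, 0.192] pointing down, gripper open.
Joint ranges: [-2.63, 2.63], [-0.92, 2.1], [0.06, 2.66], [-1.3, 4.44], [0, 2.69], [-3.02, 3.02]. Speed limits (rad/s): [2.22, 2.22, 2.79, 3.14, 3.14, 3.14].

## Interface

Orientations are given as a rotation vector (axis times angle).
In Python, from plant import env gives the robot as it stands.
- The arm moves only by the tool jog_arm, never from a script. Its argument "series" is a list that holds one entry, the list of rows, each a list of 5 numbers: the shift along the tool's x, y, z in m, then the turn about the tool's z in units of 5 degrees (1.0 is 5 degrees), then the closure, from -1 (fully open) to 1 (shut). In form: [[[tx, ty, tz, spin, hand], ...]]. A call has 1 to 20 rows; each row shifts and turns the commanded pose from where the row before left it, along the tool's axes as they then stand; what a row does not reach is not made up. A row lasts 1/12 s, in which the tool goes at most 41.7 mm and 7.16 degrees, less where a joint would pass 70% of its speed; a pose out of reach is approached as far as the arm can. A call is refused whole if a number of a shift passes 0.0417 or a number of a turn 1, either way. A call with a gripper value outside its range is refused whole. The fingers move at their own pace and stop on an object; the grip force is fixed at half the most. Time passes only in rows, so rows that do not move let the fingers close. It gives the time, the measured TCP pose, the force, the opening and the grip force at its end, in the units of the state.
- env.get_state(): the state, without advancing time (a new reading comes with each control period).
- env.grab_frame(name): name is "side" or "top"; returns a dict with "color" (384x512x3 uint8, red, green, blue), "range_z" (384x512 float32, m along the optical axis (not along the pixel's ray), 0 where there is no reading), "K" (3x3 intrinsics, pixels), "camera_from_world" (4x4, takes a point from world to camera coordinates). Camera axes: x right, y down, z forward; pixel columns grow to the right and rows downward; lengths in m; the calibration is good to about 2 mm. A picture is of the moment at which its call begins.
- env.close_job(): hands the job in; it is judged then, once.
Trained networks look in a picture, given as the dict that the camera call returned (one of the last four; its "shot" number tells which), for a name from the list of things; names that differ only in an ending like _2 or _b are one class to them, and where a whole thing is asked for, a point or a joint stands for the part that bears it (a point fixed in the world has none). Each returns a list of dicts, best first, with "conf" (0 to 1); they miss things now and then, are a little off and sometimes report something else, mostly with a low value. They report only what shows in the picture. A call takes as long as a camera call. They do not tell look-alikes from the thing itself.
- env.spot_in(label, picture): "at" ([x, y, z] in m, in the coordinates of the camera as it stood for that picture, good to about 4 mm: the middle of the surface that is visible of it).
- env.masks_of(label, picture): "region" (384x512 bool, what is visible of it).
- env.tip_of(label, picture): "at" ([x, y, z] in m, in the coordinates of the camera as it stood for that picture, good to about 4 mm: a listed point, or the origin of a listed thing).
The state is a dict: "clock": time; "joints": joint angles; "qd": joint speeds; "joint_torque": joint torques, N m; "ee_pos": TCP position; "eef_rot": TCP orientation; "force": force on the tool from outside, world axes, zero at the start; "ft_torque": the same for the moment, N m; "finger_gap": opening from 0.0 (shut) to 1.0 (fully open); "finger_force": force on a finger pad.
Only numpy, scipy, OpenCV 4.12 (cv2) and the standard library are available. Lean on these libraries where they do the work, as an engineer would, in place of code of your own. Each camera call takes 0.05 s, during which the arm holds its last target. There are 200 camera calls.

## Task

The bench slicer's pressure bar stands too high above the gauge strip that lies loose in its gap. Turn the wing screw on top clockwise until the strip just drags: drawing it along by its handle should take a light pull of about 8 N, neither loose nor jammed. Leave the strip in the gap, right under the bar and nipped like that, ready for the screw to be locked, and do not disturb the lids and the tasting cup nearby.

Things in the scene. Friction and masses are not known exactly. Their poses are not given: they have to be found in the camera images.
- slicer: Steel bench slicer head, fixed: base plate 250 x 156 mm, top 18 mm above the table, on it a flat bed 100 mm wide (x -35 to +100 mm), top 30 mm up; two cheeks (x 7 to 53, y +-54 to +-70 mm) carry a bridge (x 5 to 55 mm, top 123 mm up, bolt heads to 128). Origin: on the table under it; x runs from the front (strip's handle) through the gap to the rear, y left, z up.
- bar_line (a point): Point on the bed under the pressure bar, 30 mm behind the slicer's origin; axes as the slicer's. The bar hangs on springs under the bridge: 26 mm along x, 94 mm along y, centred over this point. At the start 1.2 to 9 mm of air lie between strip and bar; how much differs each time and cannot be measured well enough by eye or from poses: it must be felt.
- screw (a joint): Screw angle (rad), 0 to 5, growing clockwise from above; starts at 0 to 0.3, stays where left (0.12 N m friction). 1 rad clockwise lowers the bar 2.5 mm. Once the bar meets the strip its springs yield: each further rad adds about 17 N of nip and 13 to 20 N to the pull that slides the strip; turning back undoes it. The nip cannot be felt at the screw.
- screw_grip (a point): Point on the screw's upright axis, near mid height of its black wing handle, 159 mm above the table (it turns in place). Wing: 70 mm long, 14 mm thick, 32 mm tall (139 to 171 mm up), on a 24 mm round boss up to 139 mm. The point's x axis lies along the wing, z up; at screw = 0 the wing lies along the slicer's x axis.
- gauge: Loose gauge strip, 90 g: steel blade 26 mm wide, 5 mm thick, and a grey block handle 62 mm long (x), 20 wide (y), 32 tall. Origin: middle of the handle's underside; x points along the blade (x = 30 to 155 mm, z = 12 to 17 mm); z up. Starts with the blade flat on the bed and through the gap, the handle on the base plate about 85 mm before the slicer's origin.
- gauge_tip (a point): Far end of the gauge strip's blade, 155 mm along x from the gauge's origin; starts 30 to 50 mm behind the bar's centre line. Free of the bar, the strip slides at about 0.5 N. To feel the drag, grip the handle once the arm has settled and draw it about 12 mm, slowly (20 mm/s or less): fast tugs coast and read low.
- lid_2: White tub lid, 134 x 127 x 20 mm, lying on the table to the right of the slicer; bystander. Origin: centre of its underside.
- lid_3: White tub lid like lid_2, lying on top of it; bystander. Origin: centre of its underside.
- cup_1: Small tasting cup, 67 mm across and 46 mm tall, on the table behind and to the right of the slicer; bystander. Origin: centre of its underside.
Mind the look-alikes: they are no part of the job. What is shaped like the gauge but orange is not meant.

How it is judged:
At the end, for the whole second after the job is handed in: The strip lies flat and at rest on the bed, its tip at least 15 mm behind the bar's centre line and within 30 mm of the slicer's middle, and the bar nips it lightly: it presses on the bed with 5.5 to 13.5 N (own weight included), felt as a drag of about 8 N (contact force between gauge and slicer between 5.5 and 13.5 N and x of gauge_tip in the frame of slicer above 0.045 m and y of gauge_tip in the frame of slicer between -0.03 and 0.03 m and z of gauge in the frame of slicer between 0.014 and 0.022 m and angle between gauge's own z axis and vertical below 0.06 rad and linear speed of gauge below 0.01 m/s); the robot touches nothing.
It fails at once if a lid or the tasting cup is pushed more than 30 mm (distance of any of lid_2, lid_3, cup_1 from where it was at the start of the episode above 0.03 m).
It fails at once if the strip is drawn out of the gap (x of gauge_tip in the frame of slicer below 0.01 m).
It also fails if it takes over 72 s, if anything falls off the work surface, if the arm or the gripper's body presses on something with over 40 N, if the wrist force passes 120 N, or if a joint passes its speed limit or range.

## Working session

There is one attempt and no reset: what is moved stays moved. The work goes in short steps, Python scripts to look and compute and a tool call to move; the robot and the scene stay as the last step left them, time stands still between calls to the robot, and variables do not carry over. Pictures are saved under pics/ and viewed, at most 10 in all, crops included, and the job is handed in when it is done.

Besides the shell and the picture viewer there is one more tool, called after "Call:" by a JSON object that holds its "name" and its "arguments". jog_arm: Moves the arm, as the interface text tells. Its arguments: {"type":"object","properties":{"series":{"type":"array"}},"required":["series"]}

```bash
mkdir -p pics
cat > h.py <<'E'
import numpy as np,cv2
from plant import env
def w(fr,p):
    T=np.linalg.inv(fr["camera_from_world"]); return (T@np.r_[p,1])[:3]
def deproj(fr,m):
    v,u=np.nonzero(m&(fr["range_z"]>0)); z=fr["range_z"][v,u]; K=fr["K"]
    P=np.c_[(u-K[0,2])*z/K[0,0],(v-K[1,2])*z/K[1,1],z,np.ones(len(z))]
    return (np.linalg.inv(fr["camera_from_world"])@P.T).T[:,:3]
E
python3 - <<'E'
from h import *
np.set_printoptions(precision=4,suppress=True)
ims=[]
for n in("side","top"):
    f=env.grab_frame(n); ims.append(f["color"][:,:,::-1])
    for l in("slicer","bar_line","screw_grip","gauge","gauge_tip","lid_2","cup_1"):
        for d in env.tip_of(l,f)[:2]: print(n,l,round(d["conf"],2),w(f,d["at"]))
    for l in("screw","gauge"):
        for d in env.masks_of(l,f)[:2]:
            v,u=np.nonzero(d["region"]);P=deproj(f,d["region"]);print(n,"mask",l,round(d["conf"],2),u.mean(),v.mean(),len(u),np.median(P,0),P.min(0),P.max(0),f["color"][d["region"]].mean(0))
    cv2.imwrite(f"pics/{n}0.png",ims[-1])
s=env.get_state();print(s)
E
```

```text
side slicer 0.84 [0.5971 0.1141 0.0007]
side bar_line 0.68 [0.629  0.1187 0.0297]
side screw_grip 0.89 [0.6224 0.1229 0.1568]
side gauge 0.76 [ 0.5765 -0.1377  0.0024]
side gauge 0.56 [0.5108 0.0952 0.0177]
side gauge_tip 0.79 [0.6642 0.1204 0.0338]
side gauge_tip 0.59 [ 0.7312 -0.1459  0.0129]
side lid_2 0.56 [ 0.4361 -0.2926  0.0202]
side cup_1 0.6 [ 0.7364 -0.3193 -0.001 ]
side mask screw 0.75 238.45 137.50588235294117 340 [0.6259 0.1103 0.1551] [ 0.5932  0.1035 -0.0048] [0.7422 0.4421 0.1721] [54.8676 52.7853 50.9971]
side mask screw 0.17 230.05400696864112 176.47038327526133 3444 [0.6035 0.0739 0.0276] [ 0.4496  0.0111 -0.0041] [0.7422 0.431  0.1721] [114.8461 111.1185 108.4878]
side mask gauge 0.8 276.22506738544473 235.98787061994608 742 [ 0.6137 -0.1477  0.0168] [ 0.5467 -0.161  -0.0017] [ 0.7314 -0.099   0.0336] [162.628   99.1941  27.6456]
side mask gauge 0.64 212.24945295404814 183.98687089715537 457 [0.5303 0.0902 0.0347] [0.4804 0.0769 0.0165] [0.6229 0.1421 0.0513] [102.4595  99.5755  97.3589]
top slicer 0.82 [0.5972 0.1107 0.0012]
top bar_line 0.73 [0.6291 0.1158 0.026
[... 495 characters left out ...]
-0.0024] [ 0.7295 -0.1258  0.0373] [184.2282 130.4232  43.9225]
top mask gauge 0.64 183.24199288256227 220.3238434163701 562 [0.5432 0.0989 0.0369] [0.4781 0.0802 0.0146] [0.6091 0.1214 0.054 ] [143.6655 139.0409 137.347 ]
{'clock': 1.0, 'joints': array([ 1.2466,  0.353 ,  1.6334,  0.    ,  1.1552, -0.0024]), 'qd': array([-0.0001,  0.0007,  0.0004, -0.0015,  0.001 ,  0.0001]), 'joint_torque': array([  0.0005, -59.3745, -33.4587,   0.0696,   0.0157,  -0.    ]), 'ee_pos': array([0.1977, 0.5929, 0.1923]), 'eef_rot': array([-0.5033, -3.101 , -0.    ]), 'force': array([0.3223, 0.0333, 0.4881]), 'ft_torque': array([-0.0311,  0.0059, -0.0658]), 'finger_force': 0.0, 'finger_gap': 0.9993027496478996}
```

View pics/top0.png

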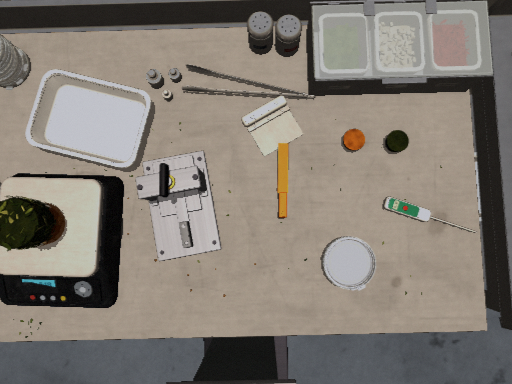

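View pics/side0.png

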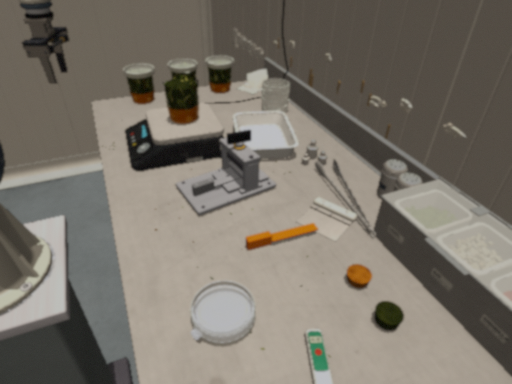

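The top view shows the grey slicer at about (180,205) px with the black wing at (164,180) and the grey handle at (186,235). The orange strip at (283,180) is the decoy. Next I'll refine the yaws and centres.

Run:
```python
from h import *
np.set_printoptions(precision=4,suppress=True)
f=env.grab_frame("top")
P=deproj(f,np.ones((384,512),bool))
def rect(Q,n):
    (c,s,a)=cv2.minAreaRect((Q[:,:2]*1000).astype(np.float32)); print(n,len(Q),c,s,a,Q[:,2].mean())
box=(abs(P[:,0]-.6)<.17)&(abs(P[:,1]-.113)<.12)
Q=P[box&(P[:,2]>.011)&(P[:,2]<.06)&(P[:,1]<.2)&(P[:,1]>.03)]; rect(Q,"base")
Q=P[box&(P[:,2]>.155)&(P[:,2]<.185)&(abs(P[:,1]-.115)<.05)]; rect(Q,"wing")
Q=P[box&(P[:,2]>.11)&(P[:,2]<.135)&(abs(P[:,1]-.115)<.1)]; rect(Q,"bridge")
Q=P[box&(P[:,2]>.042)&(P[:,2]<.06)&(P[:,0]<.56)&(abs(P[:,1]-.1)<.04)]; rect(Q,"handle")
for l in("bar_line","slicer","gauge"):
    for n in("side","top"):
        g=env.grab_frame(n); 
        for d in env.tip_of(l,g)[:2]: print(n,l,round(d["conf"],2),w(g,d["at"]))
```

```text
base 4794 (617.8453369140625, 116.31228637695312) (323.2171630859375, 156.15054321289062) 9.124792098999023 0.02398380936134824
wing 264 (625.58154296875, 117.16577911376953) (69.03484344482422, 14.740464210510254) 0.37845852971076965 0.16894178314449934
bridge 1211 (626.2523193359375, 117.56462097167969) (50.308265686035156, 140.2935791015625) 9.375479698181152 0.12311835017813062
handle 226 (509.8213195800781, 95.29492950439453) (61.142398834228516, 20.933429718017578) 9.846476554870605 0.04999169852654651
side bar_line 0.76 [0.6285 0.1177 0.0315]
top bar_line 0.96 [0.6288 0.1188 0.0285]
side slicer 0.91 [0.5971 0.1129 0.0015]
top slicer 0.81 [ 0.5978  0.113  -0.0008]
side gauge 0.87 [0.5107 0.0942 0.0173]
side gauge 0.56 [ 0.5757 -0.1387 -0.0026]
top gauge 0.66 [0.5083 0.0906 0.0194]
top gauge 0.66 [ 0.5735 -0.139  -0.0014]
```

Call:
{"name": "jog_arm", "arguments": {"series": [[[0, 0, -0.03, -0.94, -1], [0, 0, -0.03, -0.94, -1], [0, 0, -0.03, -0.94, -1], [0, 0, 0, -0.94, -1], [-0.015, -0.038, 0, 0, -1], [-0.015, -0.038, 0, 0, -1], [-0.015, -0.038, 0, 0, -1], [-0.015, -0.038, 0, 0, -1], [-0.015, -0.038, 0, 0, -1], [-0.015, -0.038, 0, 0, -1], [-0.015, -0.038, 0, 0, -1], [-0.015, -0.038, 0, 0, -1], [-0.015, -0.038, 0, 0, -1], [-0.015, -0.038, 0, 0, -1], [-0.034, -0.012, 0, 0, -1], [-0.034, -0.012, 0, 0, -1], [-0.034, -0.012, 0, 0, -1], [-0.034, -0.012, 0, 0, -1]]]}}

```text
clock: 3.15
ee_pos: [0.488, 0.1655, 0.2826]
eef_rot: [-0.009, 3.141, 0.001]
force: [0.4, 0.7, -0.2]
finger_gap: 1.002
finger_force: 0.0
```

Call:
{"name": "jog_arm", "arguments": {"series": [[[-0.0349, -0.0126, 0, 0, -1], [-0.0349, -0.0126, 0, 0, -1], [-0.0349, -0.0126, 0.01, 0, -1], [-0.0349, -0.0126, 0.01, 0, -1], [0, 0, 0.035, 0, -0.6], [0, 0, 0.035, 0, -0.4], [0, 0, 0.035, 0, -0.3], [0, 0, 0.015, 0, -0.3], [0, 0, 0, 0, -0.3], [0, 0, 0, 0, -0.3]]]}}

```text
clock: 3.98
ee_pos: [0.626, 0.1172, 0.1419]
eef_rot: [0.01, -3.14, 0.0]
force: [-0.4, 0.1, 0.6]
finger_gap: 0.651
finger_force: 0.0
```

Run:
```python
from h import *
s=env.get_state();print(s["ee_pos"],s["eef_rot"],s["joints"],s["finger_gap"])
f=env.grab_frame("side");cv2.imwrite("pics/s1.png",cv2.resize(f["color"][90:230,160:310,::-1],None,fx=4,fy=4))
```

```text
[0.62598946 0.11718269 0.14192262] [ 9.99075557e-03 -3.14015135e+00  4.20195273e-04] [ 1.82704190e-01  4.20853646e-01  1.65139521e+00 -1.00379184e-05
  1.07079406e+00 -1.39445053e+00] 0.651355626288295
```

View pics/s1.png

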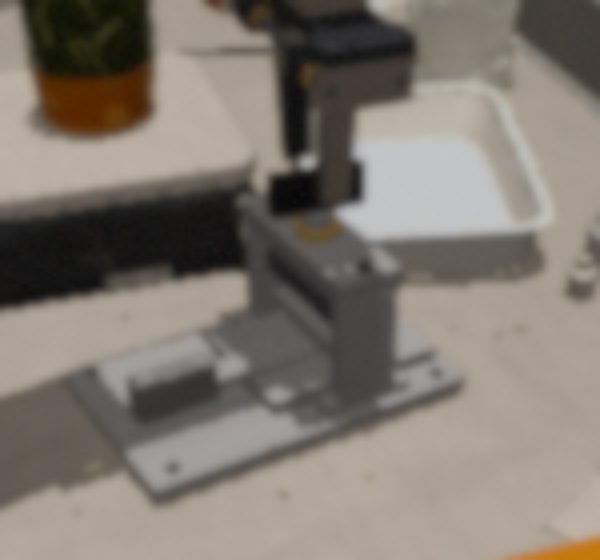

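The side crop shows the fingers astride the black wing at about (315,185), with nothing else near them. I'll close the gripper and turn.

Call:
{"name": "jog_arm", "arguments": {"series": [[[0, 0, 0, 0, 1], [0, 0, 0, 0, 1], [0, 0, 0, 0, 1], [0, 0, 0, 0, 1], [0, 0, 0, 0, 1], [0, 0, 0, 0, 1], [0, 0, 0, 1, 1], [0, 0, 0, 1, 1], [0, 0, 0, 1, 1], [0, 0, 0, 1, 1], [0, 0, 0, 1, 1], [0, 0, 0, 1, 1], [0, 0, 0, 1, 1], [0, 0, 0, 1, 1], [0, 0, 0, 1, 1], [0, 0, 0, 1, 1], [0, 0, 0, 1, 1], [0, 0, 0, 1, 1]]]}}

```text
clock: 5.53
ee_pos: [0.6271, 0.1198, 0.1425]
eef_rot: [-1.568, -2.722, -0.007]
force: [2.7, 10.6, -3.3]
finger_gap: 0.148
finger_force: 29.8
```

Call:
{"name": "jog_arm", "arguments": {"series": [[[0, 0, 0, 1, 1], [0, 0, 0, 1, 1], [0, 0, 0, 1, 1], [0, 0, 0, 1, 1], [0, 0, 0, 1, 1], [0, 0, 0, 1, 1], [0, 0, 0, 1, 1], [0, 0, 0, 1, 1], [0, 0, 0, 1, 1], [0, 0, 0, 1, 1], [0, 0, 0, 0, 1]]]}}

```text
clock: 6.45
ee_pos: [0.6285, 0.1199, 0.1425]
eef_rot: [-2.572, -1.802, -0.01]
force: [6.5, 10.6, -6.4]
finger_gap: 0.148
finger_force: 29.8
```

Call:
{"name": "jog_arm", "arguments": {"series": [[[0, 0, 0, 0, -1], [0, 0, 0, 0, -1], [0, 0, 0, 0, -1], [0, 0, -0.035, 0, -1], [0, 0, -0.035, 0, -1], [-0.0203, -0.034, -0.01, 0, -1], [-0.0203, -0.034, -0.01, 0, -1], [-0.0203, -0.034, -0.015, 0, -1], [0, 0, 0, 1, -1], [0, 0, 0, 1, -1], [0, 0, 0, 1, -1], [0, 0, 0, 1, -1], [0, 0, 0, 1, -1], [0, 0, 0, 1, -1], [0, 0, 0.02, 1, -1], [0, 0, 0.02, 1, -1], [0, 0, 0.02, 1, -0.4], [0, 0, 0.02, 1, -0.4], [0, 0, 0.02, 1, -0.4], [0, 0, 0.02, 1, -0.4]]]}}

```text
clock: 8.12
ee_pos: [0.5101, 0.0939, 0.1263]
eef_rot: [3.129, 0.277, -0.0]
force: [-0.5, 1.0, 0.4]
finger_gap: 0.734
finger_force: 0.0
```

```bash
cat > st.py <<'E'
from h import *
np.set_printoptions(precision=4,suppress=True)
from scipy.spatial.transform import Rotation as R
import sys
s=env.get_state();M=R.from_rotvec(s["eef_rot"]).as_matrix()
print("t",s["clock"],s["ee_pos"],"toolx",np.degrees(np.arctan2(M[1,0],M[0,0])),"tooly",np.degrees(np.arctan2(M[1,1],M[0,1])),"F",s["force"],"q",s["joints"])
if len(sys.argv)>2:
    d=np.array([float(sys.argv[1]),float(sys.argv[2]),float(sys.argv[3])])-s["ee_pos"]; print("tool shift",M.T@d)
E
python3 st.py .5095 .095 .024
```

```text
t 8.1167 [0.5101 0.0939 0.1263] toolx 10.10749442875118 tooly -79.89250500411072 F [-0.5009  1.0178  0.3714] q [ 0.1794  0.2666  1.922  -0.0003  0.953   1.5739]
tool shift [-0.0004 -0.0012  0.1023]
```

Call:
{"name": "jog_arm", "arguments": {"series": [[[0, -0.001, 0.034, 0.1, -0.4], [0, 0, 0.034, 0, -0.4], [0, 0, 0.024, 0, -0.4], [0, 0, 0.01, 0, -0.4], [0, 0, 0, 0, 1], [0, 0, 0, 0, 1], [0, 0, 0, 0, 1], [0, 0, 0, 0, 1], [0, 0, 0, 0, 1], [0, 0, 0, 0, 1]]]}}

```text
clock: 8.95
ee_pos: [0.5109, 0.0954, 0.0261]
eef_rot: [-3.13, -0.27, -0.003]
force: [-0.3, 0.1, 0.1]
finger_gap: 0.285
finger_force: 0.0
```

Call:
{"name": "jog_arm", "arguments": {"series": [[[-0.0015, 0, 0, 0, 1], [-0.0015, 0, 0, 0, 1], [-0.0015, 0, 0, 0, 1], [-0.0015, 0, 0, 0, 1], [-0.0015, 0, 0, 0, 1]]]}}

```text
clock: 9.37
ee_pos: [0.504, 0.0942, 0.0256]
eef_rot: [-3.13, -0.27, -0.004]
force: [3.9, 0.8, 5.9]
finger_gap: 0.205
finger_force: 30.0
```

Call:
{"name": "jog_arm", "arguments": {"series": [[[-0.0015, 0, 0, 0, 1], [-0.0015, 0, 0, 0, 1], [-0.0015, 0, 0, 0, 1]]]}}

```text
clock: 9.62
ee_pos: [0.4996, 0.0934, 0.0256]
eef_rot: [-3.13, -0.27, -0.004]
force: [4.1, 0.5, 5.6]
finger_gap: 0.205
finger_force: 30.0
```

Call:
{"name": "jog_arm", "arguments": {"series": [[[0.0015, 0, 0, 0, 1], [0.0015, 0, 0, 0, 1], [0.0015, 0, 0, 0, 1], [0.0015, 0, 0, 0, 1], [0.0015, 0, 0, 0, 1]]]}}

```text
clock: 10.03
ee_pos: [0.4997, 0.0935, 0.0253]
eef_rot: [3.129, 0.27, -0.018]
force: [-21.6, -4.0, 36.5]
finger_gap: 0.205
finger_force: 30.0
```

Call:
{"name": "jog_arm", "arguments": {"series": [[[0.0015, 0, 0, 0, 1], [0.0015, 0, 0, 0, 1], [0.0015, 0, 0, 0, 1]]]}}

```text
clock: 10.28
ee_pos: [0.5036, 0.0941, 0.0253]
eef_rot: [3.129, 0.27, -0.019]
force: [-21.0, -3.8, 33.7]
finger_gap: 0.204
finger_force: 30.0
```

Call:
{"name": "jog_arm", "arguments": {"series": [[[0, 0, -0.0007, 0, 1], [0, 0, 0, 0, 1], [0, 0, 0, 0, 1]]]}}

```text
clock: 10.53
ee_pos: [0.5081, 0.0949, 0.0256]
eef_rot: [3.13, 0.27, -0.006]
force: [-5.1, -0.5, 10.8]
finger_gap: 0.203
finger_force: 30.0
```

```bash
python3 st.py
```

```text
t 10.5333 [0.5081 0.0949 0.0256] toolx 9.860019816972969 tooly -80.13998102084406 F [-5.1454 -0.5286 10.8119] q [0.1817 0.4175 1.9895 0.0001 0.7383 1.5804]
```

Call:
{"name": "jog_arm", "arguments": {"series": [[[0, 0, -0.0003, 0, 1], [0, 0, 0, 0, 1]]]}}

```text
clock: 10.7
ee_pos: [0.5088, 0.095, 0.0257]
eef_rot: [3.13, 0.27, -0.004]
force: [-2.8, -0.5, 3.7]
finger_gap: 0.203
finger_force: 30.0
```

Call:
{"name": "jog_arm", "arguments": {"series": [[[-0.0015, 0, 0, 0, 1], [-0.0015, 0, 0, 0, 1], [-0.0015, 0, 0, 0, 1], [-0.0015, 0, 0, 0, 1], [-0.0015, 0, 0, 0, 1], [-0.0015, 0, 0, 0, 1]]]}}

```text
clock: 11.2
ee_pos: [0.5011, 0.0937, 0.0259]
eef_rot: [3.13, 0.27, -0.0]
force: [-0.2, 0.2, 0.0]
finger_gap: 0.207
finger_force: 30.0
```

Call:
{"name": "jog_arm", "arguments": {"series": [[[0.0018, 0, 0, 0, 1], [0.0018, 0, 0, 0, 1], [0.0018, 0, 0, 0, 1], [0.0018, 0, 0, 0, 1], [0.0018, 0, 0, 0, 1], [0, 0, 0, 0, 1], [0, 0, 0, 0, -0.4], [0, 0, 0, 0, -0.4], [0, 0, 0, 0, -0.4], [0, 0, -0.036, 0, -0.4], [0, 0, -0.036, 0, -0.4], [0, 0, -0.036, 0, -0.4], [0, 0, -0.036, 0, -0.4], [0, 0, -0.036, 0, -0.4], [0.0405, -0.0013, -0.008, 0, -0.4], [0.0405, -0.0013, -0.008, 0, -0.4], [0.0405, -0.0013, -0.008, 0, -0.4]]]}}

```text
clock: 12.62
ee_pos: [0.6308, 0.1202, 0.2321]
eef_rot: [-3.13, -0.27, -0.004]
force: [0.2, 0.2, -0.1]
finger_gap: 0.703
finger_force: 0.0
```

Call:
{"name": "jog_arm", "arguments": {"series": [[[0, 0, 0, -1, -0.4], [0, 0, 0, -1, -0.4], [0, 0, 0, -1, -0.4], [0, 0, 0, -1, -0.4], [0, 0, 0, -1, -0.4], [0, 0, 0, -1, -0.4], [0, 0, 0, -1, -0.4], [0, 0, 0, -1, -0.4], [0, 0, 0, -1, -0.4], [0, 0, 0, -1, -0.4], [0, 0, 0, -1, -0.4], [0, 0, 0, -1, -0.4]]]}}

```text
clock: 13.62
ee_pos: [0.629, 0.1199, 0.2299]
eef_rot: [-2.572, -1.804, 0.0]
force: [-0.6, 0.1, -0.1]
finger_gap: 0.699
finger_force: 0.0
```

```bash
python3 - <<'E'
from h import *
f=env.grab_frame("top")
for d in env.tip_of("gauge",f)[:2]: print(d["conf"],w(f,d["at"]))
E
python3 st.py .6285 .1198 .143
```

```text
0.8 [0.51207185 0.09549224 0.01819912]
0.6 [ 0.575418   -0.14328069  0.00183172]
t 13.7167 [0.629  0.1199 0.2299] toolx 69.94988605021402 tooly -20.0501168373914 F [-0.4757 -0.5585  0.1419] q [ 0.186   0.3456  1.5583 -0.      1.2381  0.5359]
tool shift [-0.0002 -0.0004  0.0869]
```

Call:
{"name": "jog_arm", "arguments": {"series": [[[0, 0, 0.035, 0, -0.4], [0, 0, 0.035, 0, -0.4], [0, 0, 0.017, 0, -0.2], [0, 0, 0, 0, 1], [0, 0, 0, 0, 1], [0, 0, 0, 0, 1], [0, 0, 0, 0, 1], [0, 0, 0, 0, 1], [0, 0, 0, 0, 1], [0, 0, 0, 0, 1]]]}}

```text
clock: 14.55
ee_pos: [0.6287, 0.1203, 0.1439]
eef_rot: [-2.575, -1.798, 0.0]
force: [-4.5, 2.4, 12.5]
finger_gap: 0.145
finger_force: 30.5
```

Call:
{"name": "jog_arm", "arguments": {"series": [[[0, 0, 0, 1, 1], [0, 0, 0, 1, 1], [0, 0, 0, 1, 1], [0, 0, 0, 1, 1], [0, 0, 0, 1, 1], [0, 0, 0, 1, 1], [0, 0, 0, 1, 1], [0, 0, 0, 1, 1], [0, 0, 0, 1, 1], [0, 0, 0, 1, 1], [0, 0, 0, 1, 1], [0, 0, 0, 1, 1], [0, 0, 0, 1, 1], [0, 0, 0, 1, 1], [0, 0, 0, 1, 1], [0, 0, 0, 1, 1], [0, 0, 0, 0, 1]]]}}

```text
clock: 15.97
ee_pos: [0.63, 0.1182, 0.144]
eef_rot: [3.126, -0.285, 0.003]
force: [1.0, -7.8, 3.2]
finger_gap: 0.144
finger_force: 30.0
```

```bash
python3 st.py .5095 .095 .143
```

```text
t 15.9667 [0.63   0.1182 0.144 ] toolx -10.434750921963488 tooly -100.43501776324293 F [ 1.0106 -7.846   3.2282] q [ 0.1848  0.4232  1.6425 -0.0031  1.0746  1.9392]
tool shift [-0.1143  0.0446  0.0009]
```

Call:
{"name": "jog_arm", "arguments": {"series": [[[0, 0, 0, 0, -0.4], [0, 0, 0, 0, -0.4], [0, 0, 0, 0, -0.4], [0, 0, -0.035, 0, -0.4], [0, 0, -0.035, 0, -0.4], [-0.0282, 0.0115, -0.02, 0, -0.4], [-0.0282, 0.0115, -0.01, 0, -0.4], [-0.0282, 0.0115, 0, 0, -0.4], [-0.0282, 0.0115, 0, 0, -0.4], [0, 0, 0.02, -1, -0.4], [0, 0, 0.03, -1, -0.4], [0, 0, 0.03, -1, -0.4], [0, 0, 0.03, -1, -0.4], [0, 0, 0, 0, -0.4]]]}}

```text
clock: 17.13
ee_pos: [0.5063, 0.094, 0.1285]
eef_rot: [3.129, 0.276, -0.012]
force: [-1.1, -1.0, -0.7]
finger_gap: 0.699
finger_force: 0.0
```

```bash
python3 st.py .5097 .0952 .026
```

```text
t 17.1333 [0.5063 0.094  0.1285] toolx 10.09956946669213 tooly -79.90051168858986 F [-1.0727 -1.0452 -0.6838] q [0.1806 0.2627 1.9218 0.0003 0.9649 1.5749]
tool shift [ 0.0043 -0.0005  0.1024]
```

Call:
{"name": "jog_arm", "arguments": {"series": [[[0.001, 0, 0.035, 0.1, -0.4], [0, 0, 0.035, 0, -0.4], [0, 0, 0.022, 0, -0.4], [0, 0, 0.009, 0, -0.2], [0, 0, 0, 0, -0.2], [0, 0, 0, 0, 1], [0, 0, 0, 0, 1], [0, 0, 0, 0, 1], [0, 0, 0, 0, 1], [0, 0, 0, 0, 1], [0, 0, 0, 0, 1], [0, 0, 0, 0, 1], [0, 0, 0, 0, 1]]]}}

```text
clock: 18.22
ee_pos: [0.5111, 0.0946, 0.0322]
eef_rot: [-3.131, -0.256, -0.0]
force: [0.3, -0.3, 0.0]
finger_gap: 0.041
finger_force: 0.0
```

Call:
{"name": "jog_arm", "arguments": {"series": [[[0, 0, -0.0001, 0, 1], [-0.0015, 0, 0, 0, 1], [-0.0015, 0, 0, 0, 1], [-0.0015, 0, 0, 0, 1], [-0.0015, 0, 0, 0, 1]]]}}

```text
clock: 18.63
ee_pos: [0.5048, 0.0936, 0.0321]
eef_rot: [3.131, 0.256, -0.0]
force: [-0.6, -0.3, -0.6]
finger_gap: 0.002
finger_force: 0.0
```

Call:
{"name": "jog_arm", "arguments": {"series": [[[-0.0015, 0, 0, 0, 1], [-0.0015, 0, 0, 0, 1]]]}}

```text
clock: 18.8
ee_pos: [0.502, 0.0931, 0.0321]
eef_rot: [-3.131, -0.256, 0.0]
force: [-0.3, -0.9, -0.2]
finger_gap: 0.007
finger_force: 0.0
```

Call:
{"name": "jog_arm", "arguments": {"series": [[[-0.0015, 0, 0, 0, 1], [-0.0015, 0, 0, 0, 1]]]}}

```text
clock: 18.97
ee_pos: [0.4991, 0.0927, 0.0322]
eef_rot: [3.131, 0.256, -0.0]
force: [-0.3, -0.0, -0.2]
finger_gap: 0.006
finger_force: 0.0
```

The fingers shut on nothing, so I'm taking a look.

Run:
```python
from h import *
fs=[env.grab_frame(n) for n in("side","top")]
for f in fs:
    for l in("gauge","gauge_tip"):
        for d in env.tip_of(l,f)[:2]: print(l,d["conf"],w(f,d["at"]))
a=cv2.resize(fs[0]["color"][90:230,160:310,::-1],(400,373)); b=cv2.resize(fs[1]["color"][140:280,120:270,::-1],(400,373))
cv2.imwrite("pics/s2.png",np.hstack([a,b]))
```

```text
gauge 0.6 [ 0.57561752 -0.13950752 -0.00336562]
gauge 0.56 [0.50993406 0.09595091 0.01847729]
gauge_tip 0.88 [ 0.72873148 -0.14577234  0.01525739]
gauge 0.92 [ 0.57554736 -0.14017752  0.00126289]
gauge 0.86 [0.50866267 0.09225213 0.02058012]
gauge_tip 0.66 [ 0.73289064 -0.14113747  0.0148254 ]
gauge_tip 0.66 [ 0.42899097 -0.29662488  0.01908557]
```

View pics/s2.png

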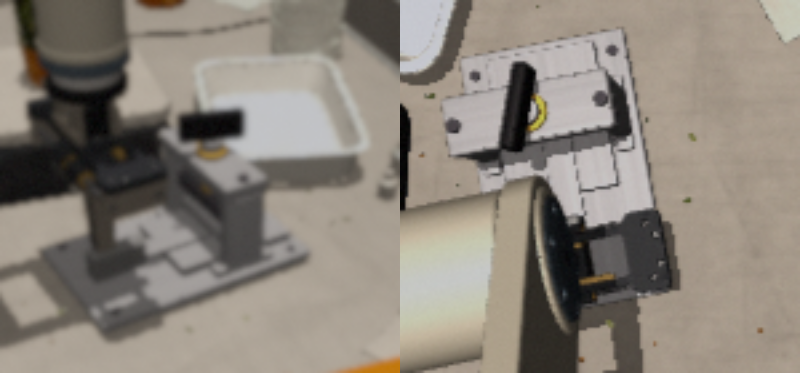

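```bash
python3 st.py
python3 - <<'E'
from h import *
s=env.get_state();print(s["finger_gap"],s["finger_force"])
f=env.grab_frame("side");c=f["color"][:,:,::-1].copy()
x0,y0,k=180,120,8
img=cv2.resize(c[y0:y0+75,x0:x0+80],None,fx=k,fy=k,interpolation=cv2.INTER_CUBIC)
def pr(p):
    q=f["camera_from_world"]@np.r_[p,1];q=f["K"]@q[:3];return (int((q[0]/q[2]-x0+.5)*k),int((q[1]/q[2]-y0+.5)*k))
cv2.circle(img,pr(s["ee_pos"]),5,(0,0,255),2)
a=np.radians(9.6);o=np.array([.5095,.095,.0])
for z in(.018,.05):
    pts=[pr(o+[np.cos(a)*u-np.sin(a)*v,np.sin(a)*u+np.cos(a)*v,z]) for u,v in((-.031,-.01),(.031,-.01),(.031,.01),(-.031,.01))]
    cv2.polylines(img,[np.array(pts)],True,(0,255,0),1)
cv2.imwrite("pics/s3.png",img)
E
```

```text
t 19.2667 [0.4993 0.0927 0.0322] toolx 9.364908578401478 tooly -80.63509147042235 F [-0.5016 -0.3997 -0.0107] q [ 0.1806  0.394   2.0085 -0.      0.7391  1.588 ]
0.005935346644486129 0.0
```

View pics/s3.png

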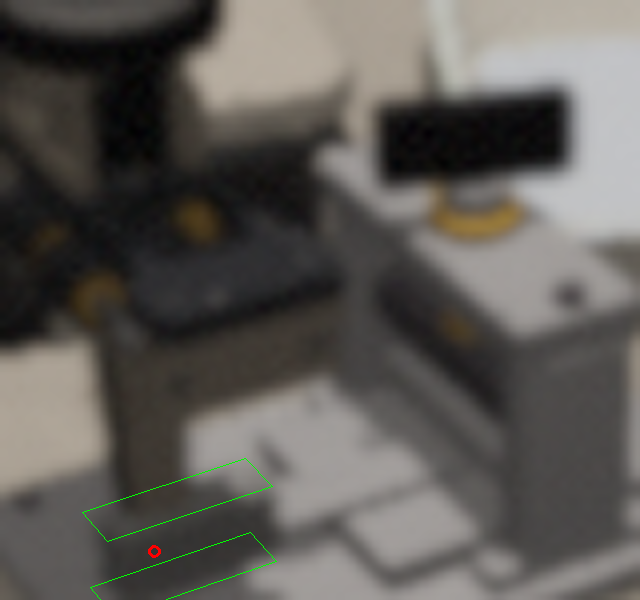

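The fingertips sit inside the handle's outline but the fingers are shut, so I gripped too high (TCP at 0.032, against 0.0256 for the grasp that held). The handle hasn't moved. I'll lift, reopen and grip lower.

Call:
{"name": "jog_arm", "arguments": {"series": [[[0, 0, -0.035, 0, 1], [0.0105, 0.0003, 0, 0, -0.4], [0, 0, 0, 0, -0.4], [0, 0, 0, 0, -0.4], [0, 0, 0, 0, -0.4], [0, 0, 0.025, 0, -0.4], [0, 0, 0.0165, 0, -0.2], [0, 0, 0, 0, -0.2], [0, 0, 0, 0, 0.5], [0, 0, 0, 0, 0.5], [0, 0, 0, 0, 1], [0, 0, 0, 0, 1], [0, 0, 0, 0, 1], [0, 0, 0, 0, 1], [0, 0, 0, 0, 1]]]}}

```text
clock: 20.57
ee_pos: [0.5102, 0.0944, 0.0264]
eef_rot: [-3.131, -0.256, -0.002]
force: [-0.5, 1.4, 6.0]
finger_gap: 0.2
finger_force: 30.0
```

Call:
{"name": "jog_arm", "arguments": {"series": [[[0, 0, -0.0003, 0, 1], [0, 0, 0, 0, 1]]]}}

```text
clock: 20.73
ee_pos: [0.5101, 0.0943, 0.0264]
eef_rot: [-3.131, -0.256, -0.002]
force: [1.0, 3.0, 5.0]
finger_gap: 0.2
finger_force: 30.0
```

Call:
{"name": "jog_arm", "arguments": {"series": [[[-0.0015, 0, 0, 0, 1], [-0.0015, 0, 0, 0, 1], [-0.0015, 0, 0, 0, 1], [-0.0015, 0, 0, 0, 1]]]}}

```text
clock: 21.07
ee_pos: [0.5098, 0.0941, 0.0271]
eef_rot: [-3.13, -0.256, -0.018]
force: [17.5, 4.0, -8.5]
finger_gap: 0.194
finger_force: 30.0
```

Call:
{"name": "jog_arm", "arguments": {"series": [[[-0.0015, 0, 0, 0, 1], [-0.0015, 0, 0, 0, 1]]]}}

```text
clock: 21.23
ee_pos: [0.5078, 0.0937, 0.0274]
eef_rot: [-3.13, -0.257, -0.021]
force: [17.0, 3.8, -7.4]
finger_gap: 0.197
finger_force: 30.0
```

Call:
{"name": "jog_arm", "arguments": {"series": [[[-0.0015, 0, 0, 0, 1], [-0.0015, 0, 0, 0, 1]]]}}

```text
clock: 21.4
ee_pos: [0.505, 0.0932, 0.0274]
eef_rot: [-3.13, -0.257, -0.021]
force: [18.1, 3.8, -7.5]
finger_gap: 0.196
finger_force: 30.0
```

Call:
{"name": "jog_arm", "arguments": {"series": [[[0, 0, 0, 0, -0.4], [0, 0, 0, 0, -0.4], [0, 0, 0, 0, -0.4], [0, 0, 0, 0, -0.4], [0, 0, -0.036, 0, -0.4], [0, 0, -0.036, 0, -0.4], [0, 0, -0.036, 0, -0.4], [0, 0, -0.036, 0, -0.4], [0, 0, -0.036, 0, -0.4], [0.0332, -0.0014, -0.008, 0, -0.4], [0.0332, -0.0014, -0.008, 0, -0.4], [0.0332, -0.0014, -0.008, 0, -0.4], [0.0332, -0.0014, -0.008, 0, -0.4], [0, 0, 0, 0.98, -0.4], [0, 0, 0, 0.98, -0.4], [0, 0, 0, 0.98, -0.4], [0, 0, 0, 0.98, -0.4], [0, 0, 0, 0, -0.4]]]}}

```text
clock: 22.9
ee_pos: [0.6273, 0.1191, 0.2373]
eef_rot: [3.128, -0.286, -0.002]
force: [-0.4, -0.3, -0.5]
finger_gap: 0.699
finger_force: 0.0
```

```bash
python3 st.py .6285 .1195 .143
python3 - <<'E'
from h import *
f=env.grab_frame("top");P=deproj(f,np.ones((384,512),bool))
box=(abs(P[:,0]-.5)<.06)&(abs(P[:,1]-.09)<.035)&(P[:,2]>.042)&(P[:,2]<.06)
print(box.sum(),cv2.minAreaRect((P[box][:,:2]*1000).astype(np.float32)))
E
```

```text
t 22.9 [0.6273 0.1191 0.2373] toolx -10.459031052508898 tooly -100.45896947709815 F [-0.3555 -0.3356 -0.4922] q [ 0.1853  0.3379  1.5529 -0.0001  1.2525  1.9387]
tool shift [ 0.0013 -0.0007  0.0943]
230 ((505.74822998046875, 93.0194091796875), (61.44715118408203, 20.51605224609375), 10.627586364746094)
```

Call:
{"name": "jog_arm", "arguments": {"series": [[[0.001, -0.0005, 0.035, 0, -0.4], [0, 0, 0.035, 0, -0.4], [0, 0, 0.024, 0, -0.2], [0, 0, 0, 0, 1], [0, 0, 0, 0, 1], [0, 0, 0, 0, 1], [0, 0, 0, 0, 1], [0, 0, 0, 0, 1], [0, 0, 0, 0, 1], [0, 0, 0, 0, 1], [0, 0, 0, 0, 1]]]}}

```text
clock: 23.87
ee_pos: [0.6294, 0.1183, 0.1451]
eef_rot: [3.127, -0.279, 0.002]
force: [-1.2, -6.2, 5.7]
finger_gap: 0.142
finger_force: 30.0
```

Call:
{"name": "jog_arm", "arguments": {"series": [[[0, 0, 0, -0.7, 1], [0, 0, 0, -0.9, 1], [0, 0, 0, -0.9, 1], [0, 0, 0, -0.9, 1], [0, 0, 0, -0.9, 1], [0, 0, 0, -0.9, 1], [0, 0, 0, -0.9, 1], [0, 0, 0, -0.9, 1], [0, 0, 0, 0, 1], [0, 0, 0, 0, 1]]]}}

```text
clock: 24.7
ee_pos: [0.6293, 0.1191, 0.1452]
eef_rot: [3.067, 0.674, 0.001]
force: [-1.7, -2.9, 5.1]
finger_gap: 0.143
finger_force: 30.0
```

```bash
python3 st.py
```

```text
t 24.7 [0.6293 0.1191 0.1452] toolx 24.802088668312965 tooly -65.19795305730318 F [-1.7395 -2.8773  5.0878] q [ 0.1852  0.4215  1.6424 -0.001   1.0768  1.3235]
```

Call:
{"name": "jog_arm", "arguments": {"series": [[[0, 0, 0, 0, -0.4], [0, 0, 0, 0, -0.4], [0, 0, 0, 0, -0.4], [0, 0, -0.035, 0, -0.4], [0, 0, -0.035, 0, -0.4], [-0.0308, -0.0069, -0.02, 0, -0.4], [-0.0308, -0.0069, -0.01, 0, -0.4], [-0.0308, -0.0069, 0, 0, -0.4], [-0.0308, -0.0069, 0, 0, -0.4], [0, 0, 0.02, 1, -0.4], [0, 0, 0.035, 1, -0.4], [0, 0, 0.035, 1, -0.4], [0, 0, 0.035, 0, -0.4], [0, 0, 0.02, 0, -0.3], [0, 0, 0, 0, -0.2], [0, 0, 0, 0, -0.2]]]}}

```text
clock: 26.03
ee_pos: [0.505, 0.093, 0.0985]
eef_rot: [3.13, 0.268, -0.003]
force: [0.1, -0.5, -0.1]
finger_gap: 0.604
finger_force: 0.0
```

```bash
python3 st.py .5055 .0932 .0256
```

```text
t 26.0333 [0.505  0.093  0.0985] toolx 9.769729976636738 tooly -80.23027342144984 F [ 0.0527 -0.4922 -0.0758] q [0.1792 0.2986 1.9534 0.0001 0.8917 1.5795]
tool shift [ 0.0007 -0.0001  0.0729]
```

Call:
{"name": "jog_arm", "arguments": {"series": [[[0, 0, 0.035, 0, -0.2], [0, 0, 0.025, 0, -0.2], [0, 0, 0.0125, 0, -0.2], [0, 0, 0, 0, -0.2], [0, 0, 0, 0, 0.5], [0, 0, 0, 0, 0.5], [0, 0, 0, 0, 1], [0, 0, 0, 0, 1], [0, 0, 0, 0, 1], [0, 0, 0, 0, 1], [0, 0, 0, 0, 1]]]}}

```text
clock: 26.95
ee_pos: [0.5065, 0.0932, 0.028]
eef_rot: [-3.13, -0.267, -0.003]
force: [-2.0, -0.3, 13.1]
finger_gap: 0.118
finger_force: 6.6
```

Call:
{"name": "jog_arm", "arguments": {"series": [[[-0.0015, 0, 0, 0, 1], [-0.0015, 0, 0, 0, 1], [-0.0015, 0, 0, 0, 1], [-0.0015, 0, 0, 0, 1]]]}}

```text
clock: 27.28
ee_pos: [0.5032, 0.0927, 0.0281]
eef_rot: [-3.13, -0.267, -0.01]
force: [5.1, 0.7, 7.6]
finger_gap: 0.006
finger_force: 3.4
```

Call:
{"name": "jog_arm", "arguments": {"series": [[[-0.0015, 0, 0, 0, 1], [-0.0015, 0, 0, 0, 1]]]}}

```text
clock: 27.45
ee_pos: [0.5003, 0.0922, 0.0281]
eef_rot: [-3.13, -0.267, -0.011]
force: [5.0, 1.4, 6.6]
finger_gap: 0.004
finger_force: 3.4
```

Call:
{"name": "jog_arm", "arguments": {"series": [[[-0.0015, 0, 0, 0, 1], [-0.0015, 0, 0, 0, 1]]]}}

```text
clock: 27.62
ee_pos: [0.4974, 0.0917, 0.0281]
eef_rot: [-3.13, -0.267, -0.011]
force: [5.5, 1.0, 6.8]
finger_gap: 0.003
finger_force: 3.4
```

The pads slid over the handle's top again, so the real fingertips end above the reported TCP. I'll reopen and go deeper in steps, watching the force.

Call:
{"name": "jog_arm", "arguments": {"series": [[[0, 0, -0.035, 0, 1], [0.0115, 0, 0, 0, -0.2], [0, 0, 0, 0, -0.2], [0, 0, 0, 0, -0.2], [0, 0, 0, 0, -0.2], [0, 0, 0.025, 0, -0.2], [0, 0, 0.011, 0, -0.2], [0, 0, 0.002, 0, -0.2], [0, 0, 0, 0, -0.2]]]}}

```text
clock: 28.37
ee_pos: [0.5034, 0.0927, 0.0221]
eef_rot: [3.13, 0.267, -0.006]
force: [1.2, -0.4, -0.5]
finger_gap: 0.562
finger_force: 0.0
```

Call:
{"name": "jog_arm", "arguments": {"series": [[[0, 0, 0.003, 0, -0.2], [0, 0, 0, 0, -0.2]]]}}

```text
clock: 28.53
ee_pos: [0.5051, 0.093, 0.0205]
eef_rot: [3.13, 0.267, -0.0]
force: [-0.3, 0.5, -0.2]
finger_gap: 0.603
finger_force: 0.0
```

```bash
python3 st.py .5057 .0932 .018;  python3 - <<'E'
from h import *
s=env.get_state();print(s["finger_gap"])
f=env.grab_frame("side");c=f["color"][:,:,::-1].copy()
x0,y0,k=180,120,8
img=cv2.resize(c[y0:y0+75,x0:x0+80],None,fx=k,fy=k,interpolation=cv2.INTER_CUBIC)
q=f["camera_from_world"]@np.r_[s["ee_pos"],1];q=f["K"]@q[:3]
cv2.circle(img,(int((q[0]/q[2]-x0+.5)*k),int((q[1]/q[2]-y0+.5)*k)),5,(0,0,255),2)
cv2.imwrite("pics/s4.png",img)
E
```

```text
t 28.5333 [0.5051 0.093  0.0205] toolx 9.760614927354483 tooly -80.23938506617402 F [-0.3395  0.5128 -0.2145] q [ 0.1791  0.4207  2.0017 -0.      0.7192  1.5795]
tool shift [ 0.0006 -0.0001  0.0025]
0.602658034200445
```

View pics/s4.png

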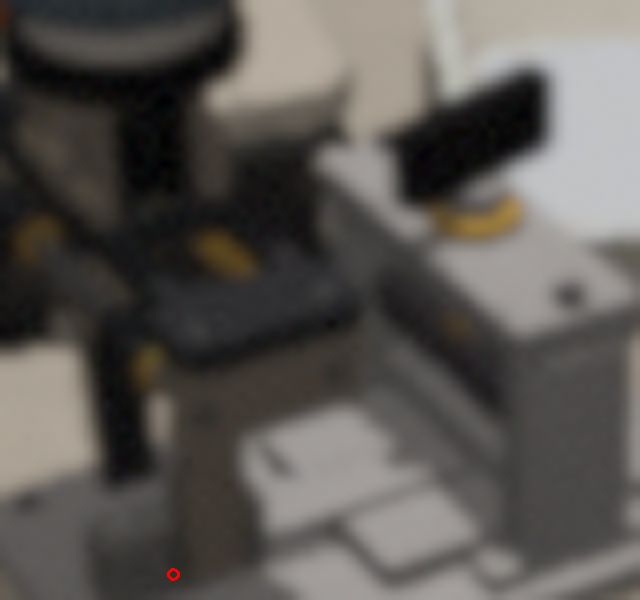

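The open fingers now straddle the handle, with the near finger at about (215,570). I'll close at this depth.

Call:
{"name": "jog_arm", "arguments": {"series": [[[0, 0, 0, 0, 0.4], [0, 0, 0, 0, 0.4], [0, 0, 0, 0, 1], [0, 0, 0, 0, 1], [0, 0, 0, 0, 1], [0, 0, 0, 0, 1], [0, 0, 0, 0, 1], [0, 0, 0, 0, 1]]]}}

```text
clock: 29.25
ee_pos: [0.5052, 0.093, 0.0206]
eef_rot: [3.13, 0.268, 0.0]
force: [-0.7, 0.5, 2.2]
finger_gap: 0.21
finger_force: 30.0
```

Call:
{"name": "jog_arm", "arguments": {"series": [[[-0.0015, 0, 0, 0, 1], [-0.0015, 0, 0, 0, 1], [-0.0015, 0, 0, 0, 1], [-0.0015, 0, 0, 0, 1]]]}}

```text
clock: 29.58
ee_pos: [0.502, 0.0925, 0.021]
eef_rot: [-3.13, -0.267, -0.008]
force: [7.4, 0.7, -2.9]
finger_gap: 0.211
finger_force: 30.0
```

Call:
{"name": "jog_arm", "arguments": {"series": [[[-0.0015, 0, 0, 0, 1], [-0.0015, 0, 0, 0, 1]]]}}

```text
clock: 29.75
ee_pos: [0.4991, 0.092, 0.021]
eef_rot: [-3.13, -0.267, -0.009]
force: [7.9, 1.8, -4.5]
finger_gap: 0.212
finger_force: 30.0
```

Call:
{"name": "jog_arm", "arguments": {"series": [[[-0.0015, 0, 0, 0, 1], [-0.0015, 0, 0, 0, 1]]]}}

```text
clock: 29.92
ee_pos: [0.4962, 0.0915, 0.021]
eef_rot: [-3.13, -0.267, -0.009]
force: [7.8, 1.2, -3.3]
finger_gap: 0.209
finger_force: 30.0
```

Drag is about 7.9 N, which is on target. I'll push the strip back in for tip margin.

Call:
{"name": "jog_arm", "arguments": {"series": [[[0.0015, 0, 0, 0, 1], [0.0015, 0, 0, 0, 1], [0.0015, 0, 0, 0, 1], [0.0015, 0, 0, 0, 1], [0.0015, 0, 0, 0, 1]]]}}

```text
clock: 30.33
ee_pos: [0.4959, 0.0914, 0.0204]
eef_rot: [3.129, 0.267, -0.015]
force: [-17.4, -2.4, 27.6]
finger_gap: 0.217
finger_force: 30.0
```

Call:
{"name": "jog_arm", "arguments": {"series": [[[0.0015, 0, 0, 0, 1], [0.0015, 0, 0, 0, 1], [0.0015, 0, 0, 0, 1]]]}}

```text
clock: 30.58
ee_pos: [0.4964, 0.0915, 0.02]
eef_rot: [3.129, 0.267, -0.026]
force: [-27.7, -4.0, 34.8]
finger_gap: 0.211
finger_force: 30.0
```

Call:
{"name": "jog_arm", "arguments": {"series": [[[0.0015, 0, -0.0003, 0, 1], [0.0015, 0, 0, 0, 1], [0.0015, 0, 0, 0, 1]]]}}

```text
clock: 30.83
ee_pos: [0.4997, 0.092, 0.02]
eef_rot: [3.128, 0.267, -0.029]
force: [-26.9, -4.1, 31.9]
finger_gap: 0.207
finger_force: 30.0
```

Call:
{"name": "jog_arm", "arguments": {"series": [[[0, 0, -0.0008, 0, 1], [0.0005, 0, -0.0004, 0, 1], [0.0005, 0, 0, 0, 1], [0, 0, 0, 0, 1]]]}}

```text
clock: 31.17
ee_pos: [0.5053, 0.093, 0.0204]
eef_rot: [3.129, 0.267, -0.015]
force: [-8.5, -0.8, -2.1]
finger_gap: 0.212
finger_force: 30.0
```

```bash
python3 st.py
```

```text
t 31.1667 [0.5053 0.093  0.0204] toolx 9.75623733334753 tooly -80.24372350291088 F [-8.5001 -0.7756 -2.0607] q [0.179  0.4253 1.9935 0.     0.7323 1.5795]
```

Call:
{"name": "jog_arm", "arguments": {"series": [[[-0.0015, 0, 0, 0, 1], [-0.0015, 0, 0, 0, 1], [0, 0, 0, 0, -0.3], [0, 0, 0, 0, -0.3], [0, 0, 0, 0, -0.3], [0, 0, 0, 0, -0.3], [0, 0, -0.035, 0, -0.3], [0, 0, -0.035, 0, -0.3], [0, 0, -0.035, 0, -0.3], [0, 0, -0.035, 0, -0.3], [-0.03, 0, -0.02, 0, -0.3], [-0.03, 0, 0, 0, -0.3], [-0.03, 0, 0, 0, -0.3], [0, 0, 0, 0, -0.3], [0, 0, 0, 0, -0.3]]]}}

```text
clock: 32.42
ee_pos: [0.4184, 0.0781, 0.1825]
eef_rot: [-3.13, -0.268, -0.002]
force: [1.3, 0.9, -0.1]
finger_gap: 0.649
finger_force: 0.0
```

```bash
python3 st.py
python3 - <<'E'
from h import *
fs=[env.grab_frame(n) for n in("side","top")]
f=fs[1];P=deproj(f,np.ones((384,512),bool))
box=(abs(P[:,0]-.5)<.06)&(abs(P[:,1]-.09)<.035)&(P[:,2]>.042)&(P[:,2]<.06)
print(box.sum(),cv2.minAreaRect((P[box][:,:2]*1000).astype(np.float32)),P[box][:,2].mean(),P[box].min(0),P[box].max(0))
for f in fs:
    for l in("gauge","gauge_tip","bar_line"):
        for d in env.tip_of(l,f)[:2]: print(l,round(d["conf"],2),w(f,d["at"]))
a=cv2.resize(fs[0]["color"][90:230,160:310,::-1],(400,373)); b=cv2.resize(fs[1]["color"][140:280,120:270,::-1],(400,373))
cv2.imwrite("pics/s5.png",np.hstack([a,b]))
E
```

```text
t 32.4167 [0.4184 0.0781 0.1825] toolx 9.769500463129605 tooly -80.23050223851209 F [ 1.3136  0.9165 -0.091 ] q [ 0.181   0.0455  2.0476 -0.0001  1.047   1.5813]
232 ((505.6403503417969, 92.46565246582031), (61.274749755859375, 20.381267547607422), 10.367413520812988) 0.0497650187076039 [0.47454283 0.07834426 0.04203023] [0.53599229 0.10625219 0.05489666]
gauge 0.94 [0.50465876 0.09400774 0.01744514]
gauge 0.59 [ 0.57785618 -0.13630959 -0.0031173 ]
bar_line 0.61 [0.62419182 0.1186435  0.03300114]
gauge 0.65 [0.50519852 0.08914882 0.01914166]
gauge 0.62 [ 0.57629426 -0.14287474 -0.0010987 ]
gauge_tip 0.67 [ 0.73118272 -0.14250318  0.01556557]
bar_line 0.97 [0.62709596 0.11728082 0.03072161]
```

View pics/s5.png

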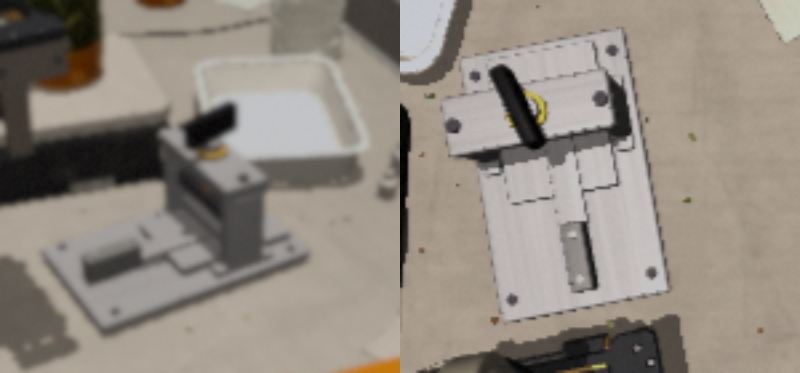

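The right half of the picture (top view) shows the strip flat and straight in the gap. The handle is at (578,255), the arm is clear, and the tip works out about 30 mm behind the bar line. Handing in.

```bash
python3 -c "
from plant import env
print(env.close_job())"
```

```text
the job is handed in; nothing more can be done
None
```

I turned the wing screw until the strip drags at about 8 N, then handed the job in; no verdict came back. The strip lies flat in the gap, its tip about 30 mm behind the bar line, the arm is clear, and nothing went near the lids or the cup.

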